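# Find the cover plate that fits the test block and reset its cutout

## Robot

A 6-joint arm with a two-finger parallel gripper is mounted at the origin on a cart in front of the work surface, level with it; the furniture and walls round the work are solid. World frame = base frame: x ahead of the robot, y to its left, z up, the work surface at z = 0. Lengths are in m, angles in rad, forces in N, time in s.
With the tool pointing down it reaches from about 0.35 to 0.85 m from the base axis. Payload 8.1 kg.
Tool frame: the origin (TCP) lies midway between the tips of the shut fingers; the grasp point (between the pads) lies 19 mm behind it; z points along the fingers, y is the line along which they close (so a half turn about z gives the same grasp; the last joint's range is limited). The gripper opens to 93 mm and grips with 3 to 60 N. Pads are 15 mm wide; open, the fingers measure 128 mm over their backs; the gripper's body (75 mm by 188 mm) begins 65 mm behind the grasp point.
Start: joints at [-1.299, 0.13, 1.488, -0, 1.523, -0.085], TCP at [0.21, -0.562, 0.219] pointing down, gripper open.
Joint ranges: [-2.96, 2.96], [-0.89, 2.26], [0.02, 2.5], [-1.34, 4.48], [0, 2.73], [-2.66, 2.66]. Speed limits (rad/s): [2.39, 2.39, 2.79, 3.14, 3.14, 3.14].

## Interface

Orientations are given as a rotation vector (axis times angle).
In Python, from plant import read_state, read_camera, camera_model, close_job gives the robot as it stands. The module is installed in compiled form; this text tells all that it offers.
- The arm moves only by the tool carry_out, never from a script. Its argument "moves" is a list of rows, each an object of numbers: "jaw": the finger opening in m, from 0 to 0.093; "dx", "dy", "dz": the shift along the tool's x, y, z in m; "yaw": the turn about the tool's z in rad. In form: [{"jaw": .., "dx": .., "dy": .., "dz": .., "yaw": ..}, ...]. A call has 1 to 8 rows; each row shifts and turns the commanded pose from where the row before left it, along the tool's axes as they then stand; what a row does not reach is not made up. A row lasts 1/8 s, in which the tool goes at most 62.5 mm and 10.7 degrees, less where a joint would pass 70% of its speed; a pose out of reach is approached as far as the arm can. A call is refused whole if a number of a shift passes 0.0625 or a number of a turn 0.188, either way. A call with a gripper value outside its range is refused whole. The fingers move at their own pace and stop on an object; "grip_force" is the grip in N (left out, the last holds). Time passes only in rows, so rows that do not move let the fingers close. It gives the time, the measured TCP pose, the force, the opening and the grip force at its end, in the units of the state.
- read_state(): the state, without advancing time (a new reading comes with each control period).
- read_camera(name): name is "scene" or "top"; returns the picture (400x640x3 uint8, red, green, blue); there is no depth.
- camera_model(name): a dict with "camera_matrix" (3x3 intrinsics, pixels), "view" (4x4, takes a point from world to camera coordinates). Camera axes: x right, y up, looking along -z (the intrinsics and any distortion apply to the point x, -y, -z); pixel columns grow to the right and rows downward; lengths in m; the calibration is good to about 2 mm. A picture is of the moment at which its call begins. camera_model takes no time and is no camera call.
- close_job(): hands the job in; it is judged then, once.
The state is a dict: "t": time; "q": joint angles; "dq": joint speeds; "joint_torque": joint torques, N m; "tool_pos": TCP position; "orientation": TCP orientation; "force": force on the tool from outside, world axes, zero at the start; "wrist_torque": the same for the moment, N m; "opening": finger opening in m; "gripper_force": force on a finger pad.
Only numpy, scipy, OpenCV 4.12 (cv2) and the standard library are available. Lean on these libraries where they do the work, as an engineer would, in place of code of your own. Each camera call takes 0.05 s, during which the arm holds its last target. There are 200 camera calls.

## Task

Find which of the three cover plates fits the dowel pattern of the pump test block (try them on), leave that one seated fully home on the block and the two others lying flat on the worktop. Then reset the tripped cutout: push its lever fully off, then throw it fully on. Do not shift or knock over the mug, the torch or the little carton.

Things in the scene. Friction and masses are not known exactly. Their poses are not given: they have to be found in the camera images.
- block_seat (a point): centre of the flat top face of the fixed pump test block, 45 mm above the worktop; x to the block's rear, y left, z up. Block 86 (x) x 122 (y) mm on a 104 x 140 mm flange, yaw up to 0.3 rad. Two long guide dowels, 12 mm thick, 26 mm tall with an 8 mm tapered nose, stand on it at x = -26, y = +44 and -44 mm. A plate that is home has its centre point 22 mm above this point
- key_row (a point): middle of the row of three sockets on the block's face, 27 mm behind its centre. One short key dowel (12 mm thick, 12 mm tall) stands in it at y = -30, 0 or +30 mm; which varies and must be seen or found by trial; the other two are flush plugs. A plate without a hole there stops on it, 12 mm too high
- plate_a_mid (a point): centre of cover plate a, 22 mm above its underside: aluminium, 80 (x) x 116 (y) x 8 mm, about 0.3 kg, with a square lifting boss 32 x 32 mm on its middle, reaching from 8 to 44 mm above the underside. Lies flat near the robot, yaw up to 0.5 rad; z up, x to its rear edge, which goes to the block's rear (x along the block's x). Holes: see plate b
- plate_b_mid (a point): centre of cover plate b, same size, boss and axes as plate a. All plates have three 15 mm through holes: two at x = -26, y = +44 and -44 mm for the guide dowels, and one rear hole at x = +27 mm whose y (-30, 0 or +30 mm) is the plates' only difference. Which plate lies where varies
- plate_c_mid (a point): centre of cover plate c, same size, boss and axes as plate a, with its rear hole at another place
- cutout_pivot (a point): hinge axis of the thermal cutout's lever, 36 mm above the worktop, in the middle of the top of the fixed grey enclosure (96 mm along x, 56 mm along y, 36 mm tall); the lever swings along this frame's x axis. The enclosure stands to the left or to the right of the block (this varies), yaw up to 0.4 rad either way
- lever_grip (a point): middle of the black grip at the end of the cutout's lever (grip 14 mm thick along the swing, 24 mm wide, 34 mm long; its end 17 mm beyond this point), 63 mm from the hinge axis
- cutout_lever (a joint): angle of the cutout's lever: 0 = fully off (leans 0.55 rad to the enclosure's -x side), 0.55 = upright, 1.1 = fully on (leans to +x). It starts tripped, at 0.4 to 0.7, stays where it is left and takes about 2 N at the grip
- mug_mid (a point): middle of a maroon mug, 70 x 100 mm with its handle, 96 mm tall (this point 48 mm up). A bystander, loose, beside the work
- torch_mid (a point): middle of a black torch standing on its lens, 42 mm across, 152 mm tall (this point 76 mm up). A bystander, loose, beside the work
- carton_mid (a point): middle of a small carton, 47 x 46 mm, 75 mm tall (this point 37.5 mm up). A bystander, loose, beside the work
There are look-alikes about, which are no part of the job. What is shaped like the part that bears cutout_pivot but turquoise is not meant.

How it is judged:
On the way, in this order (a step that is already met when the one before it is completed fails the run):
1. the fitting plate sits home on the block (((horizontal distance between plate_a_mid and block_seat below 0.004 m and z of plate_a_mid in the frame of block_seat below 0.025 m and angle between plate_a_mid's own z axis and vertical below 0.05 rad and angle between the x axis of plate_a_mid and the x axis of block_seat, either way round below 0.08 rad) or (horizontal distance between plate_b_mid and block_seat below 0.004 m and z of plate_b_mid in the frame of block_seat below 0.025 m and angle between plate_b_mid's own z axis and vertical below 0.05 rad and angle between the x axis of plate_b_mid and the x axis of block_seat, either way round below 0.08 rad) or (horizontal distance between plate_c_mid and block_seat below 0.004 m and z of plate_c_mid in the frame of block_seat below 0.025 m and angle between plate_c_mid's own z axis and vertical below 0.05 rad and angle between the x axis of plate_c_mid and the x axis of block_seat, either way round below 0.08 rad))), for 0.2 s.
2. then the cutout lever is pushed fully off (value of joint cutout_lever below 0.1 rad), for 0.1 s.
3. then it is thrown fully on (value of joint cutout_lever above 1 rad), for 0.1 s.
At the end, for the whole second after the job is handed in: One plate sits home on the block (centre within 4 mm sideways and 3 mm in height of its seat, flat and square within 0.05 and 0.08 rad), the other two lie flat on the worktop (centre point below 26 mm, within 0.08 rad of level), and the cutout lever is beyond 1.0 rad (fully on) ((((horizontal distance between plate_a_mid and block_seat below 0.004 m and z of plate_a_mid in the frame of block_seat below 0.025 m and angle between plate_a_mid's own z axis and vertical below 0.05 rad and angle between the x axis of plate_a_mid and the x axis of block_seat, either way round below 0.08 rad) and (height (world z) of plate_b_mid below 0.026 m and angle between plate_b_mid's own z axis and vertical below 0.08 rad) and (height (world z) of plate_c_mid below 0.026 m and angle between plate_c_mid's own z axis and vertical below 0.08 rad)) or ((horizontal distance between plate_b_mid and block_seat below 0.004 m and z of plate_b_mid in the frame of block_seat below 0.025 m and angle between plate_b_mid's own z axis and vertical below 0.05 rad and angle between the x axis of plate_b_mid and the x axis of block_seat, either way round below 0.08 rad) and (height (world z) of plate_a_mid below 0.026 m and angle between plate_a_mid's own z axis and vertical below 0.08 rad) and (height (world z) of plate_c_mid below 0.026 m and angle between plate_c_mid's own z axis and vertical below 0.08 rad)) or ((horizontal distance between plate_c_mid and block_seat below 0.004 m and z of plate_c_mid in the frame of block_seat below 0.025 m and angle between plate_c_mid's own z axis and vertical below 0.05 rad and angle between the x axis of plate_c_mid and the x axis of block_seat, either way round below 0.08 rad) and (height (world z) of plate_a_mid below 0.026 m and angle between plate_a_mid's own z axis and vertical below 0.08 rad) and (height (world z) of plate_b_mid below 0.026 m and angle between plate_b_mid's own z axis and vertical below 0.08 rad))) and value of joint cutout_lever above 1 rad); the robot touches nothing.
It fails at once if the mug is shifted more than 40 mm or tipped over (distance of mug_mid from where it was at the start of the episode above 0.04 m or angle between mug_mid's own z axis and vertical above 0.5 rad).
It fails at once if the torch is shifted more than 40 mm or tipped over (distance of torch_mid from where it was at the start of the episode above 0.04 m or angle between torch_mid's own z axis and vertical above 0.5 rad).
It fails at once if the carton is shifted more than 40 mm or tipped over (distance of carton_mid from where it was at the start of the episode above 0.04 m or angle between carton_mid's own z axis and vertical above 0.5 rad).
It also fails if it takes over 72 s, if anything falls off the work surface, if the arm or the gripper's body presses on something with over 40 N, if the wrist force passes 120 N, or if a joint passes its speed limit or range.

## Working session

There is one attempt and no reset: what is moved stays moved. The work goes in short steps, Python scripts to look and compute and a tool call to move; the robot and the scene stay as the last step left them, time stands still between calls to the robot, and variables do not carry over. Pictures are saved under pics/ and viewed, at most 10 in all, crops included, and the job is handed in when it is done.

Besides the shell and the picture viewer there is one more tool, called after "Call:" as name([rows], argument=value, ...), one row to a line, values as JSON. carry_out: Moves the arm, as the interface text tells. Its arguments: {"type":"object","properties":{"moves":{"type":"array","items":{"type":"object","properties":{"jaw":{"type":"number"},"dx":{"type":"number"},"dy":{"type":"number"},"dz":{"type":"number"},"yaw":{"type":"number"}}}},"grip_force":{"type":"number"}},"required":["moves"]}

```bash
mkdir -p pics; python3 - <<'E'
from plant import *
import cv2,numpy as np
for n in("scene","top"):
    im=read_camera(n);cv2.imwrite(f"pics/{n}0.png",im[:,:,::-1]);m=camera_model(n);print(n,np.round(m["camera_matrix"],1).tolist(),np.round(m["view"],3).tolist(),[k for k in m])
s=read_state();print(s["t"],s["tool_pos"],s["orientation"],s["opening"])
E
```

```text
scene [[418.4, 0.0, 316.8], [0.0, 418.4, 199.1], [0.0, 0.0, 1.0]] [[-0.886, -0.463, 0.014, 0.491], [0.198, -0.352, 0.915, -0.177], [-0.418, 0.814, 0.403, -0.901], [0.0, 0.0, 0.0, 1.0]] ['camera_matrix', 'view']
top [[465.8, 0.0, 320.5], [0.0, 465.8, 197.0], [0.0, 0.0, 1.0]] [[-0.023, -1.0, -0.02, 0.05], [0.981, -0.026, 0.191, -0.547], [-0.192, -0.015, 0.981, -1.497], [0.0, 0.0, 0.0, 1.0]] ['camera_matrix', 'view']
0.1 [ 0.20949146 -0.56169557  0.2176885 ] [-3.09008470e+00 -5.57277073e-01  2.44718092e-04] 0.0931514408760174
```

View pics/top0.png

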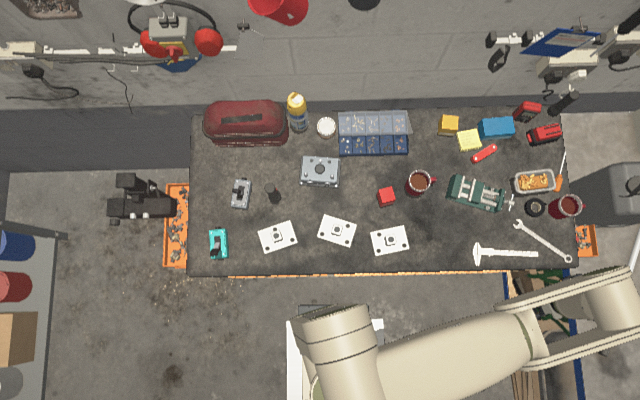

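View pics/scene0.png

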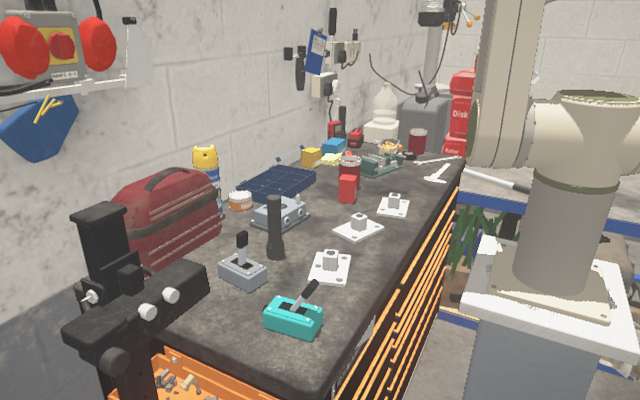

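The grey cutout is at top (241,193). The turquoise one at (218,243) is the look-alike. The block is at (320,170), and the plates are at (278,237), (337,231) and (390,240). The torch is at (272,193), the carton at (387,197) and the mug at (420,183). I'll confirm this in an enlarged crop.

```bash
cat > h.py <<'E'
from plant import *
import cv2,numpy as np
def ray(n,u,v):
    m=camera_model(n);K=m["camera_matrix"];V=m["view"]
    d=np.linalg.inv(K)@[u,v,1];d=np.array([d[0],-d[1],-d[2]])
    R=V[:3,:3];return -R.T@V[:3,3],R.T@d
def onz(n,u,v,z):
    o,d=ray(n,u,v);return (o+d*(z-o[2])/d[2])
def proj(n,p):
    m=camera_model(n);c=m["view"][:3,:3]@np.asarray(p)+m["view"][:3,3];q=m["camera_matrix"]@[c[0],-c[1],-c[2]];return q[:2]/q[2]
def crop(n,x0,y0,x1,y1,s,fn,im=None):
    im=read_camera(n) if im is None else im
    cv2.imwrite(fn,cv2.resize(im[y0:y1,x0:x1,::-1],None,fx=s,fy=s,interpolation=cv2.INTER_CUBIC))
E
python3 - <<'E'
from h import *
im=cv2.imread("pics/top0.png")[:,:,::-1]
crop("top",205,145,415,265,3.8,"pics/c1.png",im)
hsv=cv2.cvtColor(im.copy(),cv2.COLOR_RGB2HSV)
def blobs(mask,z,roi,mn):
    x0,y0,x1,y1=roi;m=np.zeros_like(mask);m[y0:y1,x0:x1]=mask[y0:y1,x0:x1]
    for c in cv2.findContours(m,cv2.RETR_EXTERNAL,cv2.CHAIN_APPROX_NONE)[0]:
        if cv2.contourArea(c)<mn: continue
        w=np.array([onz("top",u,v,z)[:2] for u,v in c[:,0]])*1000
        r=cv2.minAreaRect(w.astype(np.float32));b=cv2.boxPoints(r)
        e=[(b[1]-b[0]),(b[2]-b[1])];s=min(e,key=lambda q:np.hypot(*q));a=np.arctan2(s[1],s[0]);a=(a+np.pi/2)%np.pi-np.pi/2
        print(cv2.minAreaRect(c)[0],"ctr",np.round(r[0],1),"size",np.round(r[1],1),"short-axis yaw",round(float(a),3))
white=((hsv[...,2]>150)&(hsv[...,1]<50)).astype(np.uint8)*255
print("plates");blobs(white,.008,(250,210,420,265),200)
g=((hsv[...,2]>95)&(hsv[...,1]<60)).astype(np.uint8)*255
print("block");blobs(g,.045,(290,145,345,195),100)
print("cutout");blobs(g,.036,(225,170,256,215),50)
E
```

```text
plates
(389.29998779296875, 240.10000610351562) ctr [ 403.5 -189.9] size [ 84.8 119. ] short-axis yaw 0.183
(276.85003662109375, 236.5500030517578) ctr [425.2 187.7] size [ 85.  118.7] short-axis yaw 0.308
(336.48870849609375, 230.17823791503906) ctr [441.7 -13.9] size [119.1  84.4] short-axis yaw -0.337
block
(317.0, 169.5) ctr [645.9  47.2] size [184.5 171.2] short-axis yaw -0.027
cutout
(240.0, 192.0) ctr [576.8 309.5] size [155.2 102.8] short-axis yaw -1.567
```

View pics/c1.png

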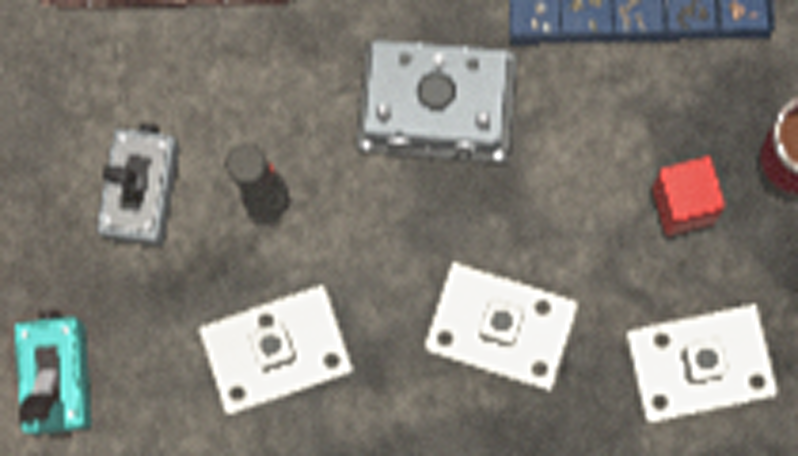

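The bright key stud is in the block's middle rear socket, at crop (438,60), with dark plugs at (404,60) and (473,64). The left plate, crop (270,345), has the middle rear hole, so it should fit. The grey cutout is confirmed at crop (138,185). Next I'll refine the block, cutout and torch positions.

```bash
python3 - <<'E'
from h import *
t=lambda u,v:(205+u/3.8-.4,145+v/3.8-.4)
P=lambda n,u,v,z:print(n,np.round(onz("top",*t(u,v),z)*1000,1))
P("dowelL",383,108,.071);P("dowelR",483,117,.071);P("key",438,59,.057)
for c in((372,42),(514,50),(503,147),(364,136)):P("blk corner",*c,.045)
for c in((115,127),(177,138),(163,242),(98,234)):P("cut corner",*c,.036)
P("torchbase",267,208,0);P("torchtop",246,163,.152);P("carton",692,187,.075)
P("leverends",112,175,.1)
for n,c in (("hL",(237,393)),("hR",(332,360)),("hrear",(265,320))):P(n,*c,.008)
P("bossTop",270,345,.044)
im=cv2.imread("pics/top0.png")
a=cv2.resize(im[150:205,285:355],None,fx=5.7,fy=5.7,interpolation=cv2.INTER_CUBIC)
b=cv2.imread("pics/scene0.png");p=proj("scene",(.63,.05,.045)).astype(int);print(p)
p2=proj("scene",(.577,.31,.05)).astype(int);print(p2)
b1=cv2.resize(b[185:240,240:310],None,fx=5.7,fy=5.7,interpolation=cv2.INTER_CUBIC)
c1=cv2.resize(im[165:220,220:290],None,fx=5.7,fy=5.7,interpolation=cv2.INTER_CUBIC)
d1=cv2.resize(b[230:295,210:280],(399,313),interpolation=cv2.INTER_CUBIC)
w=313
cv2.imwrite("pics/c2.png",cv2.resize(np.vstack([np.hstack([a[:w,:399],b1[:w,:399]]),np.hstack([c1[:w,:399],d1])]),(790,600)))
E
```

```text
dowelL [627.2  84.9  71. ]
dowelR [616.7  -2.3  71. ]
key [674.1  36.   57. ]
blk corner [694.9  94.9  45. ]
blk corner [683.8 -32.   45. ]
blk corner [595.2 -19.5  45. ]
blk corner [608.6 103.4  45. ]
cut corner [625.1 327.   36. ]
cut corner [613.5 271.3  36. ]
cut corner [519.4 283.2  36. ]
cut corner [528.1 340.9  36. ]
torchbase [554.5 195.1   0. ]
torchtop [563.4 194.7 152. ]
carton [ 548.7 -180.6   75. ]
leverends [567.5 316.  100. ]
hL [387.1 221.4   8. ]
hR [414.2 136.9   8. ]
hrear [451.4 196.3   8. ]
bossTop [424.8 187.9  44. ]
[282 209]
[238 259]
```

View pics/c2.png

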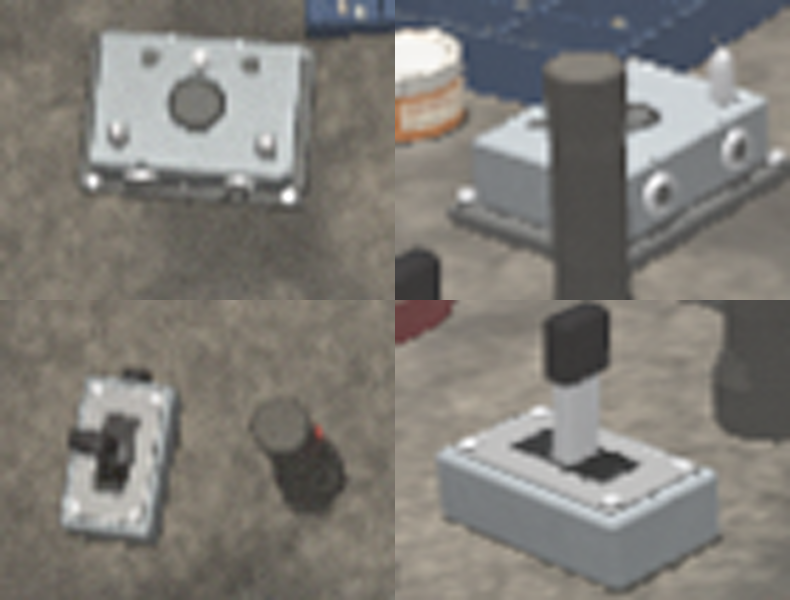

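```bash
cat > go.py <<'E'
import sys
from h import *
from scipy.spatial.transform import Rotation as Ro
def plan(x,y,z,th=None):
    s=read_state();R=Ro.from_rotvec(s["orientation"]).as_matrix();p=s["tool_pos"]
    a=np.arctan2(R[1,0],R[0,0]);th=a if th is None else th
    dyaw=-((th-a+np.pi)%(2*np.pi)-np.pi)
    R2=np.array([[np.cos(th),np.sin(th),0],[np.sin(th),-np.cos(th),0],[0,0,-1]])
    print("t",round(float(s["t"]),2),"pos",np.round(p*1000,1),"th",round(float(a),4),"F",np.round(s["force"],1),"op",round(s["opening"]*1000,1))
    d=np.array([x,y,z])-p
    print("yaw",round(float(dyaw),4),"after-yaw shift mm",np.round(R2.T@d*1000,1),"before-yaw",np.round(R.T@d*1000,1),"rows",round(float(np.linalg.norm(d)/.0625),1))
if __name__=="__main__":plan(*map(float,sys.argv[1:]))
E
python3 go.py .425 .1877 .15 .308
```

```text
t 0.1 pos [ 209.5 -561.7  217.7] th 0.3569 F [-0.7 -0.6 -0. ] op 93.2
yaw 0.0489 after-yaw shift mm [ 432.5 -648.8   67.7] before-yaw [ 463.7 -626.8   68.8] rows 12.5
```

Call:
carry_out([
  {"yaw": 0.0489,"jaw": 0.093},
  {"dx": 0.031,"dy": -0.0463},
  {"dx": 0.031,"dy": -0.0463},
  {"dx": 0.031,"dy": -0.0463},
  {"dx": 0.031,"dy": -0.0463},
  {"dx": 0.031,"dy": -0.0463},
  {"dx": 0.031,"dy": -0.0463},
  {"dx": 0.031,"dy": -0.0463},
], grip_force=40)

```text
invalid input at $.moves[0]: expected keys jaw, dx, dy, dz, yaw
```

Call:
carry_out([
  {"dx": 0.031,"dy": -0.0463,"dz": 0.01},
  {"dx": 0.031,"dy": -0.0463,"dz": 0.01},
  {"dx": 0.031,"dy": -0.0463,"dz": 0.01},
  {"dx": 0.031,"dy": -0.0463,"dz": 0.01},
  {"dx": 0.031,"dy": -0.0463,"dz": 0.01},
  {"dx": 0.031,"dy": -0.0463,"dz": 0.01},
  {"dx": 0.031,"dy": -0.0463,"dz": 0.01},
  {},
])

```text
invalid input at $.moves[0]: expected keys jaw, dx, dy, dz, yaw
```

```bash
python3 go.py .425 .1877 .016 .308
```

```text
t 0.1 pos [ 209.5 -561.7  217.7] th 0.3569 F [-0.7 -0.6 -0. ] op 93.2
yaw 0.0489 after-yaw shift mm [ 432.5 -648.8  201.7] before-yaw [ 463.7 -626.6  202.8] rows 12.9
```

All five keys are needed in every row.

Call:
carry_out([
  {"dx": 0,"dy": 0,"dz": 0,"yaw": 0.0489,"jaw": 0.093},
  {"dx": 0.031,"dy": -0.0463,"dz": 0,"yaw": 0,"jaw": 0.093},
  {"dx": 0.031,"dy": -0.0463,"dz": 0,"yaw": 0,"jaw": 0.093},
  {"dx": 0.031,"dy": -0.0463,"dz": 0,"yaw": 0,"jaw": 0.093},
  {"dx": 0.031,"dy": -0.0463,"dz": 0,"yaw": 0,"jaw": 0.093},
  {"dx": 0.031,"dy": -0.0463,"dz": 0,"yaw": 0,"jaw": 0.093},
  {"dx": 0.031,"dy": -0.0463,"dz": 0,"yaw": 0,"jaw": 0.093},
  {"dx": 0.031,"dy": -0.0463,"dz": 0,"yaw": 0,"jaw": 0.093},
], grip_force=40)

```text
t: 1.1
tool_pos: [0.3182, -0.1858, 0.2184]
orientation: [-3.105, -0.481, -0.0]
force: [1.8, -0.1, 0.6]
opening: 0.0933
gripper_force: 0.0
```

Call:
carry_out([
  {"dx": 0.031,"dy": -0.0463,"dz": 0.01,"yaw": 0,"jaw": 0.093},
  {"dx": 0.031,"dy": -0.0463,"dz": 0.01,"yaw": 0,"jaw": 0.093},
  {"dx": 0.031,"dy": -0.0463,"dz": 0.01,"yaw": 0,"jaw": 0.093},
  {"dx": 0.031,"dy": -0.0463,"dz": 0.01,"yaw": 0,"jaw": 0.093},
  {"dx": 0.031,"dy": -0.0463,"dz": 0.01,"yaw": 0,"jaw": 0.093},
  {"dx": 0.031,"dy": -0.0463,"dz": 0.01,"yaw": 0,"jaw": 0.093},
  {"dx": 0.031,"dy": -0.0463,"dz": 0.01,"yaw": 0,"jaw": 0.093},
  {"dx": 0,"dy": 0,"dz": 0,"yaw": 0,"jaw": 0.093},
])

```text
t: 2.1
tool_pos: [0.4256, 0.1898, 0.1467]
orientation: [-3.103, -0.489, 0.006]
force: [0.3, -0.5, 0.3]
opening: 0.0931
gripper_force: 0.0
```

```bash
python3 go.py .425 .1877 .016 .308
```

```text
t 2.1 pos [425.6 189.8 146.7] th 0.3124 F [ 0.3 -0.5  0.3] op 93.1
yaw 0.0044 after-yaw shift mm [ -1.2   1.9 130.7] before-yaw [ -0.8   2.  130.7] rows 2.1
```

Call:
carry_out([
  {"dx": -0.0012,"dy": 0.0015,"dz": 0.045,"yaw": 0.004,"jaw": 0.093},
  {"dx": 0,"dy": 0,"dz": 0.045,"yaw": 0,"jaw": 0.093},
  {"dx": 0,"dy": 0,"dz": 0.03,"yaw": 0,"jaw": 0.093},
  {"dx": 0,"dy": 0,"dz": 0.009,"yaw": 0,"jaw": 0.093},
  {"dx": 0,"dy": 0,"dz": 0,"yaw": 0,"jaw": 0.093},
])

```text
t: 2.72
tool_pos: [0.4261, 0.1847, 0.0199]
orientation: [3.105, 0.475, -0.001]
force: [-0.3, -0.6, 1.3]
opening: 0.0931
gripper_force: 0.0
```

Call:
carry_out([
  {"dx": 0,"dy": 0,"dz": 0,"yaw": 0,"jaw": 0.02},
  {"dx": 0,"dy": 0,"dz": 0,"yaw": 0,"jaw": 0.02},
  {"dx": 0,"dy": 0,"dz": 0,"yaw": 0,"jaw": 0.02},
  {"dx": 0,"dy": 0,"dz": 0,"yaw": 0,"jaw": 0.02},
  {"dx": 0,"dy": 0,"dz": 0,"yaw": 0,"jaw": 0.02},
  {"dx": 0,"dy": 0,"dz": 0,"yaw": 0,"jaw": 0.02},
])

```text
t: 3.48
tool_pos: [0.426, 0.1853, 0.0196]
orientation: [-3.105, -0.476, 0.0]
force: [0.2, 0.2, -0.1]
opening: 0.0374
gripper_force: 0.0
```

```bash
python3 go.py .647 .038 .15 -0.11
```

```text
t 3.48 pos [426.  185.3  19.6] th 0.304 F [ 0.2  0.2 -0.1] op 37.4
yaw 0.414 after-yaw shift mm [ 235.8  122.1 -130.4] before-yaw [ 166.8  206.7 -130.4] rows 4.7
```

Call:
carry_out([
  {"dx": 0,"dy": 0,"dz": 0,"yaw": 0,"jaw": 0.02},
  {"dx": 0,"dy": 0,"dz": 0,"yaw": 0,"jaw": 0.02},
  {"dx": 0,"dy": 0,"dz": 0,"yaw": 0,"jaw": 0.02},
  {"dx": 0,"dy": 0,"dz": -0.02,"yaw": 0,"jaw": 0.02},
  {"dx": 0,"dy": 0,"dz": -0.04,"yaw": 0,"jaw": 0.02},
  {"dx": 0,"dy": 0,"dz": -0.04,"yaw": 0,"jaw": 0.02},
  {"dx": 0,"dy": 0,"dz": -0.02,"yaw": 0,"jaw": 0.02},
  {"dx": 0,"dy": 0,"dz": 0,"yaw": 0,"jaw": 0.02},
])

```text
t: 4.47
tool_pos: [0.4272, 0.1856, 0.1412]
orientation: [-3.105, -0.475, -0.005]
force: [0.2, -0.1, -2.6]
opening: 0.0319
gripper_force: 40.0
```

```bash
python3 go.py .647 .038 .15 -0.11
```

```text
t 4.47 pos [427.2 185.6 141.2] th 0.3038 F [ 0.2 -0.1 -2.6] op 31.9
yaw 0.4138 after-yaw shift mm [234.6 122.6  -8.8] before-yaw [165.6 206.6  -8.3] rows 4.2
```

Call:
carry_out([
  {"dx": 0,"dy": 0,"dz": 0,"yaw": 0.138,"jaw": 0.02},
  {"dx": 0,"dy": 0,"dz": 0,"yaw": 0.138,"jaw": 0.02},
  {"dx": 0,"dy": 0,"dz": 0,"yaw": 0.138,"jaw": 0.02},
  {"dx": 0,"dy": 0.04,"dz": -0.004,"yaw": 0,"jaw": 0.02},
  {"dx": 0,"dy": 0.0426,"dz": -0.004,"yaw": 0,"jaw": 0.02},
  {"dx": 0,"dy": 0.04,"dz": 0,"yaw": 0,"jaw": 0.02},
  {"dx": 0.04,"dy": 0,"dz": 0,"yaw": 0,"jaw": 0.02},
  {"dx": 0.05,"dy": 0,"dz": 0,"yaw": 0,"jaw": 0.02},
])

```text
t: 5.48
tool_pos: [0.5017, 0.0527, 0.1459]
orientation: [3.137, -0.175, -0.003]
force: [-0.0, 0.1, -1.7]
opening: 0.0317
gripper_force: 40.0
```

Call:
carry_out([
  {"dx": 0.05,"dy": 0,"dz": 0,"yaw": 0,"jaw": 0.02},
  {"dx": 0.05,"dy": 0,"dz": 0,"yaw": 0,"jaw": 0.02},
  {"dx": 0.035,"dy": 0,"dz": 0,"yaw": 0,"jaw": 0.02},
  {"dx": 0.01,"dy": 0,"dz": 0,"yaw": 0,"jaw": 0.02},
  {"dx": 0,"dy": 0,"dz": 0,"yaw": 0,"jaw": 0.02},
  {"dx": 0,"dy": 0,"dz": 0,"yaw": 0,"jaw": 0.02},
])

```text
t: 6.22
tool_pos: [0.6449, 0.0378, 0.147]
orientation: [-3.137, 0.172, 0.002]
force: [0.7, 0.5, -2.2]
opening: 0.0317
gripper_force: 40.0
```

```bash
python3 go.py .647 .038 .094 -0.11; python3 - <<'E'
from h import *
crop("top",280,130,360,200,8,"pics/t3.png")
b=read_camera("scene");cv2.imwrite("pics/s3.png",cv2.resize(b[150:240,220:340,::-1],None,fx=6,fy=6,interpolation=cv2.INTER_CUBIC))
E
```

```text
t 6.22 pos [644.9  37.8 147. ] th -0.1099 F [ 0.7  0.5 -2.2] op 31.7
yaw 0.0001 after-yaw shift mm [ 2.1 -0.4 53. ] before-yaw [ 2.2 -0.4 53. ] rows 0.8
```

View pics/s3.png

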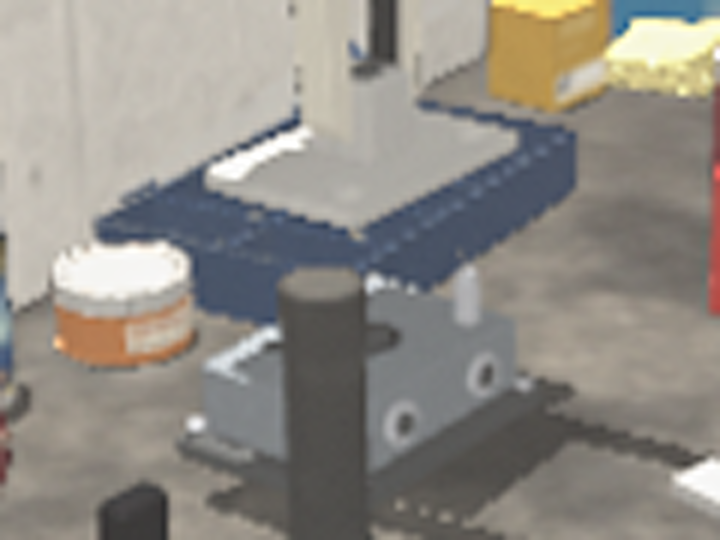

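The plate is held level above the block, and the right guide dowel's tip shows at crop (467,266). I'll check that tip across both views.

```bash
python3 - <<'E'
from h import *
u,v=220+467/6-.4,150+266/6-.4
print(onz("scene",u,v,.0705)*1000, onz("scene",u,150+300/6-.4,.058)*1000, proj("scene",(.6164,-.0029,.071)),(u,v))
E
```

```text
[620.29541242 -10.93456842  70.5       ] [615.38432244  -2.29944342  58.        ] [297.19550617 195.05504859] (297.43333333333334, 193.93333333333334)
```

Call:
carry_out([
  {"dx": 0.0021,"dy": 0,"dz": 0.03,"yaw": 0,"jaw": 0.02},
  {"dx": 0,"dy": 0,"dz": 0.018,"yaw": 0,"jaw": 0.02},
  {"dx": 0,"dy": 0,"dz": 0,"yaw": 0,"jaw": 0.02},
  {"dx": 0,"dy": 0,"dz": 0,"yaw": 0,"jaw": 0.02},
])

```text
t: 6.82
tool_pos: [0.6486, 0.0374, 0.1005]
orientation: [-3.137, 0.173, -0.001]
force: [-0.5, 0.4, -1.6]
opening: 0.0317
gripper_force: 40.0
```

```bash
python3 go.py .647 .038 .094 -0.11
```

```text
t 6.83 pos [648.6  37.4 100.5] th -0.11 F [-0.5  0.4 -1.6] op 31.7
yaw 0.0 after-yaw shift mm [-1.6 -0.4  6.5] before-yaw [-1.6 -0.4  6.5] rows 0.1
```

Call:
carry_out([
  {"dx": -0.001,"dy": 0,"dz": 0.005,"yaw": 0,"jaw": 0.02},
  {"dx": 0,"dy": 0,"dz": 0.004,"yaw": 0,"jaw": 0.02},
  {"dx": 0,"dy": 0,"dz": 0.004,"yaw": 0,"jaw": 0.02},
  {"dx": 0,"dy": 0,"dz": 0.003,"yaw": 0,"jaw": 0.02},
  {"dx": 0,"dy": 0,"dz": 0,"yaw": 0,"jaw": 0.02},
])

```text
t: 7.45
tool_pos: [0.6471, 0.0374, 0.0833]
orientation: [-3.137, 0.173, 0.001]
force: [-0.4, -0.1, -1.9]
opening: 0.0319
gripper_force: 40.0
```

```bash
python3 go.py .647 .038 .0645 -0.11; python3 -c "
from h import *
print(read_state()['wrist_torque'])"
```

```text
t 7.45 pos [647.1  37.4  83.3] th -0.1102 F [-0.4 -0.1 -1.9] op 31.9
yaw -0.0002 after-yaw shift mm [-0.2 -0.5 18.8] before-yaw [-0.2 -0.5 18.8] rows 0.3
[ 0.09378409  0.0544671  -0.02433366]
```

Dowel noses have entered with no contact force; continuing down gently.

Call:
carry_out([
  {"dx": 0,"dy": 0,"dz": 0.004,"yaw": 0,"jaw": 0.02},
  {"dx": 0,"dy": 0,"dz": 0.004,"yaw": 0,"jaw": 0.02},
  {"dx": 0,"dy": 0,"dz": 0.003,"yaw": 0,"jaw": 0.02},
  {"dx": 0,"dy": 0,"dz": 0,"yaw": 0,"jaw": 0.02},
])

```text
t: 7.95
tool_pos: [0.6473, 0.0374, 0.0723]
orientation: [3.137, -0.173, 0.0]
force: [0.6, 0.3, -3.0]
opening: 0.032
gripper_force: 40.0
```

```bash
python3 go.py .647 .038 .0645 -0.11; python3 -c "
from h import *
print(read_state()['wrist_torque'])"
```

```text
t 7.95 pos [647.3  37.4  72.3] th -0.1102 F [ 0.6  0.3 -3. ] op 32.0
yaw -0.0002 after-yaw shift mm [-0.4 -0.6  7.8] before-yaw [-0.4 -0.6  7.8] rows 0.1
[-0.07423971 -0.30903608 -0.07550696]
```

Call:
carry_out([
  {"dx": 0,"dy": 0,"dz": 0.004,"yaw": 0,"jaw": 0.02},
  {"dx": 0,"dy": 0,"dz": 0.003,"yaw": 0,"jaw": 0.02},
  {"dx": 0,"dy": 0,"dz": 0.001,"yaw": 0,"jaw": 0.02},
  {"dx": 0,"dy": 0,"dz": 0,"yaw": 0,"jaw": 0.02},
])

```text
t: 8.45
tool_pos: [0.6473, 0.0374, 0.0647]
orientation: [3.137, -0.173, 0.0]
force: [1.2, -0.3, -2.8]
opening: 0.0318
gripper_force: 40.0
```

```bash
python3 go.py .647 .038 .0645 -0.11; python3 -c "
from h import *
print(read_state()['wrist_torque'])"
```

```text
t 8.45 pos [647.3  37.4  64.7] th -0.1102 F [ 1.2 -0.3 -2.8] op 31.8
yaw -0.0002 after-yaw shift mm [-0.4 -0.6  0.2] before-yaw [-0.4 -0.6  0.2] rows 0.0
[-0.06620531 -0.33231999  0.0254997 ]
```

Call:
carry_out([
  {"dx": 0,"dy": 0,"dz": 0.001,"yaw": 0,"jaw": 0.02},
  {"dx": 0,"dy": 0,"dz": 0,"yaw": 0,"jaw": 0.02},
  {"dx": 0,"dy": 0,"dz": 0.0,"yaw": 0,"jaw": 0.06},
  {"dx": 0,"dy": 0,"dz": 0,"yaw": 0,"jaw": 0.06},
  {"dx": 0,"dy": 0,"dz": 0,"yaw": 0,"jaw": 0.06},
  {"dx": 0,"dy": 0,"dz": 0,"yaw": 0,"jaw": 0.06},
])

```text
t: 9.2
tool_pos: [0.6472, 0.0375, 0.0635]
orientation: [-3.137, 0.173, 0.0]
force: [0.0, 0.2, 0.3]
opening: 0.0594
gripper_force: 0.0
```

Call:
carry_out([
  {"dx": 0,"dy": 0,"dz": -0.02,"yaw": 0,"jaw": 0.06},
  {"dx": 0,"dy": 0,"dz": -0.05,"yaw": 0,"jaw": 0.06},
  {"dx": 0,"dy": 0,"dz": -0.06,"yaw": 0,"jaw": 0.0},
  {"dx": -0.03,"dy": 0,"dz": -0.05,"yaw": 0,"jaw": 0.0},
  {"dx": -0.05,"dy": 0,"dz": 0,"yaw": 0,"jaw": 0.0},
  {"dx": -0.05,"dy": 0,"dz": 0,"yaw": 0,"jaw": 0.0},
  {"dx": -0.05,"dy": 0,"dz": 0,"yaw": 0,"jaw": 0.0},
  {"dx": 0,"dy": 0,"dz": 0,"yaw": 0,"jaw": 0.0},
])

```text
t: 10.2
tool_pos: [0.4658, 0.0577, 0.2449]
orientation: [-3.137, 0.172, -0.002]
force: [0.6, 0.7, 0.1]
opening: 0.0046
gripper_force: 0.0
```

```bash
python3 go.py .45 .31 .22 -0.2; python3 - <<'E'
from h import *
a=read_camera("top");b=read_camera("scene")
cv2.imwrite("pics/t4f.png",a[:,:,::-1]);cv2.imwrite("pics/s4f.png",b[:,:,::-1])
a=cv2.resize(a[140:210,220:345,::-1],(790,442),interpolation=cv2.INTER_CUBIC)[:300]
b=cv2.resize(b[175:300,205:325,::-1],(790,823),interpolation=cv2.INTER_CUBIC)[:290]
cv2.imwrite("pics/c4.png",np.vstack([a,b]))
E
```

```text
t 10.2 pos [465.8  57.7 244.9] th -0.1093 F [0.6 0.7 0.1] op 4.6
yaw 0.0907 after-yaw shift mm [ -65.6 -244.2   24.9] before-yaw [ -43.3 -249.1   25. ] rows 4.1
```

View pics/c4.png

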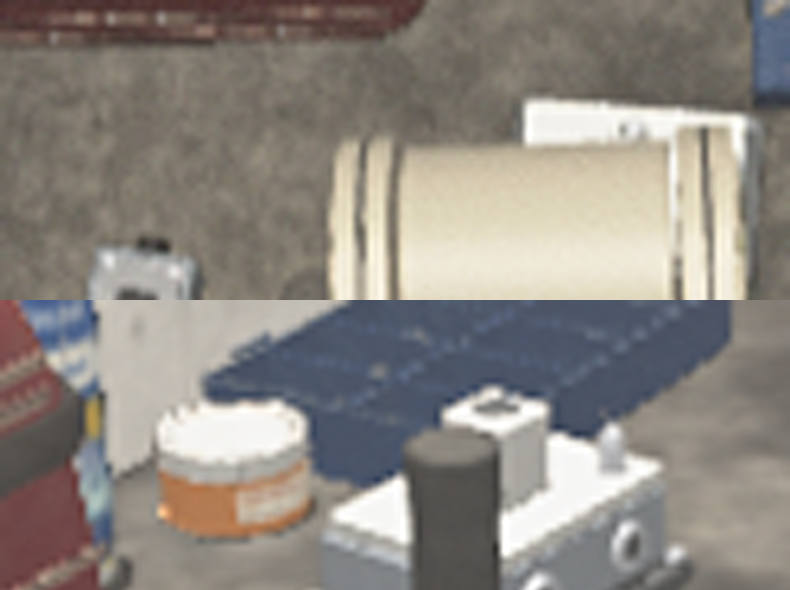

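The plate sits flush on the block, with the boss and the right dowel visible in the lower half of the crop. Next is the cutout: pivot about (572,306) mm, yaw −0.14. I'll come in above its +x side.

```bash
python3 go.py .617 .299 .2 -0.14
```

```text
t 10.3 pos [468.8  57.3 245.5] th -0.1099 F [-0.7  0.2 -0.1] op 1.1
yaw 0.0301 after-yaw shift mm [ 113.  -260.1   45.5] before-yaw [ 120.6 -256.5   46. ] rows 4.6
```

Call:
carry_out([
  {"dx": 0,"dy": 0,"dz": 0,"yaw": 0.03,"jaw": 0},
  {"dx": 0.019,"dy": -0.043,"dz": 0,"yaw": 0,"jaw": 0},
  {"dx": 0.019,"dy": -0.043,"dz": 0,"yaw": 0,"jaw": 0},
  {"dx": 0.019,"dy": -0.043,"dz": 0,"yaw": 0,"jaw": 0},
  {"dx": 0.019,"dy": -0.043,"dz": 0,"yaw": 0,"jaw": 0},
  {"dx": 0.019,"dy": -0.044,"dz": 0.01,"yaw": 0,"jaw": 0},
  {"dx": 0.019,"dy": -0.044,"dz": 0.035,"yaw": 0,"jaw": 0},
  {"dx": 0,"dy": 0,"dz": 0,"yaw": 0,"jaw": 0},
])

```text
t: 11.3
tool_pos: [0.6161, 0.3004, 0.1903]
orientation: [3.13, -0.218, -0.016]
force: [-0.4, -0.5, -0.6]
opening: 0.0002
gripper_force: 0.0
```

```bash
python3 go.py .617 .299 .09 -0.14; python3 - <<'E'
from h import *
b=read_camera("scene")
cv2.imwrite("pics/s5.png",cv2.resize(b[180:300,190:310,::-1],(600,600),interpolation=cv2.INTER_CUBIC))
E
```

```text
t 11.3 pos [616.1 300.4 190.3] th -0.1391 F [-0.4 -0.5 -0.6] op 0.2
yaw 0.0009 after-yaw shift mm [  1.    1.2 100.3] before-yaw [  2.    0.7 100.2] rows 1.6
```

View pics/s5.png

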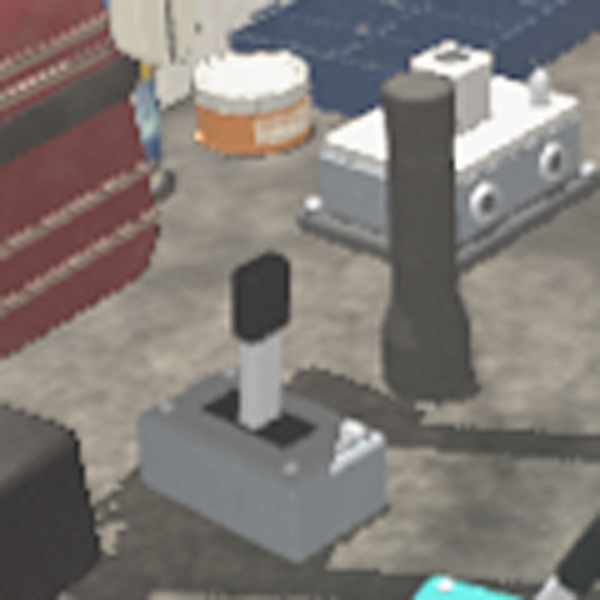

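The lever is upright-ish, its grip at crop (262,300). The gripper is above the frame, nothing is in the way of the descent, and the torch is undisturbed.

Call:
carry_out([
  {"dx": 0.002,"dy": 0,"dz": 0.04,"yaw": 0,"jaw": 0},
  {"dx": 0,"dy": 0,"dz": 0.04,"yaw": 0,"jaw": 0},
  {"dx": 0,"dy": 0,"dz": 0.02,"yaw": 0,"jaw": 0},
  {"dx": -0.01,"dy": 0,"dz": 0,"yaw": 0,"jaw": 0},
  {"dx": -0.01,"dy": 0,"dz": 0,"yaw": 0,"jaw": 0},
  {"dx": -0.01,"dy": 0,"dz": 0,"yaw": 0,"jaw": 0},
  {"dx": -0.01,"dy": 0,"dz": 0,"yaw": 0,"jaw": 0},
])

```text
t: 12.22
tool_pos: [0.5799, 0.3046, 0.1003]
orientation: [-3.133, 0.219, -0.004]
force: [2.0, 0.3, 2.5]
opening: 0.0002
gripper_force: 1.2
```

Call:
carry_out([
  {"dx": -0.007,"dy": 0,"dz": 0,"yaw": 0,"jaw": 0},
  {"dx": -0.006,"dy": 0,"dz": 0,"yaw": 0,"jaw": 0},
  {"dx": 0,"dy": 0,"dz": 0,"yaw": 0,"jaw": 0},
])

```text
t: 12.6
tool_pos: [0.5665, 0.306, 0.0986]
orientation: [3.134, -0.219, -0.001]
force: [-0.0, -1.0, -0.4]
opening: 0.0001
gripper_force: 0.1
```

```bash
python3 go.py .572 .3056 .09 -0.14
```

```text
t 12.6 pos [566.5 306.   98.6] th -0.1397 F [-0.  -1.  -0.4] op 0.1
yaw 0.0003 after-yaw shift mm [ 5.5 -0.4  8.6] before-yaw [ 5.5 -0.4  8.6] rows 0.2
```

Call:
carry_out([
  {"dx": 0,"dy": 0,"dz": 0.01,"yaw": 0,"jaw": 0},
  {"dx": -0.004,"dy": 0,"dz": 0.003,"yaw": 0,"jaw": 0},
  {"dx": -0.003,"dy": 0,"dz": 0,"yaw": 0,"jaw": 0},
  {"dx": -0.003,"dy": 0,"dz": 0,"yaw": 0,"jaw": 0},
  {"dx": -0.002,"dy": 0,"dz": 0,"yaw": 0,"jaw": 0},
  {"dx": 0,"dy": 0,"dz": 0,"yaw": 0,"jaw": 0},
])

```text
t: 13.35
tool_pos: [0.558, 0.307, 0.0869]
orientation: [-3.133, 0.221, -0.009]
force: [12.0, -3.0, -1.3]
opening: 0.0007
gripper_force: 4.9
```

```bash
python3 go.py .572 .3056 .09 -0.14
```

```text
t 13.35 pos [558.  307.   86.9] th -0.1408 F [12.  -3.  -1.3] op 0.7
yaw -0.0008 after-yaw shift mm [14.  -0.6 -3.1] before-yaw [14.1 -0.6 -3. ] rows 0.2
```

12 N against the stop: fully off. Next I'll lift over to the −x side.

Call:
carry_out([
  {"dx": -0.001,"dy": 0,"dz": 0,"yaw": 0,"jaw": 0},
  {"dx": 0,"dy": 0,"dz": 0,"yaw": 0,"jaw": 0},
  {"dx": 0.03,"dy": 0,"dz": 0,"yaw": 0,"jaw": 0},
  {"dx": 0,"dy": 0,"dz": -0.03,"yaw": 0,"jaw": 0},
  {"dx": 0,"dy": 0,"dz": -0.05,"yaw": 0,"jaw": 0},
  {"dx": -0.03,"dy": 0,"dz": 0,"yaw": 0,"jaw": 0},
  {"dx": -0.05,"dy": 0,"dz": 0,"yaw": 0,"jaw": 0},
  {"dx": -0.03,"dy": 0,"dz": 0,"yaw": 0,"jaw": 0},
])

```text
t: 14.35
tool_pos: [0.4724, 0.3189, 0.1651]
orientation: [3.133, -0.219, -0.003]
force: [0.6, 0.4, 0.1]
opening: 0.0004
gripper_force: 0.0
```

```bash
python3 go.py .492 .317 .088 -0.14
```

```text
t 14.35 pos [472.4 318.9 165.1] th -0.1396 F [0.6 0.4 0.1] op 0.4
yaw 0.0004 after-yaw shift mm [19.7 -0.8 77.1] before-yaw [19.8 -0.9 77.1] rows 1.3
```

Call:
carry_out([
  {"dx": 0.01,"dy": 0,"dz": 0.04,"yaw": 0,"jaw": 0},
  {"dx": 0,"dy": 0,"dz": 0.035,"yaw": 0,"jaw": 0},
  {"dx": 0,"dy": 0,"dz": 0,"yaw": 0,"jaw": 0},
  {"dx": 0.015,"dy": 0,"dz": 0,"yaw": 0,"jaw": 0},
  {"dx": 0.015,"dy": 0,"dz": 0,"yaw": 0,"jaw": 0},
  {"dx": 0.015,"dy": 0,"dz": 0,"yaw": 0,"jaw": 0},
  {"dx": 0.015,"dy": 0,"dz": 0,"yaw": 0,"jaw": 0},
  {"dx": 0.015,"dy": 0,"dz": 0,"yaw": 0,"jaw": 0},
])

```text
t: 15.35
tool_pos: [0.5604, 0.3067, 0.0908]
orientation: [-3.134, 0.22, -0.0]
force: [-3.9, 0.1, 2.2]
opening: 0.0004
gripper_force: 1.6
```

Call:
carry_out([
  {"dx": 0.008,"dy": 0,"dz": 0,"yaw": 0,"jaw": 0},
  {"dx": 0.005,"dy": 0,"dz": 0,"yaw": 0,"jaw": 0},
  {"dx": 0,"dy": 0,"dz": 0,"yaw": 0,"jaw": 0},
])

```text
t: 15.72
tool_pos: [0.5722, 0.305, 0.0903]
orientation: [3.134, -0.22, 0.0]
force: [0.6, -1.4, 0.0]
opening: 0.0005
gripper_force: 0.0
```

```bash
python3 go.py .586 .304 .087 -0.14
```

```text
t 15.72 pos [572.2 305.   90.3] th -0.1403 F [ 0.6 -1.4  0. ] op 0.5
yaw -0.0003 after-yaw shift mm [13.8 -0.9  3.3] before-yaw [13.8 -0.9  3.3] rows 0.2
```

Call:
carry_out([
  {"dx": 0.004,"dy": 0,"dz": 0.003,"yaw": 0,"jaw": 0},
  {"dx": 0.004,"dy": 0,"dz": 0,"yaw": 0,"jaw": 0},
  {"dx": 0.004,"dy": 0,"dz": 0,"yaw": 0,"jaw": 0},
  {"dx": 0.004,"dy": 0,"dz": 0,"yaw": 0,"jaw": 0},
  {"dx": 0,"dy": 0,"dz": 0,"yaw": 0,"jaw": 0},
])

```text
t: 16.35
tool_pos: [0.5873, 0.3029, 0.0872]
orientation: [3.134, -0.22, -0.003]
force: [-4.3, 1.3, 0.5]
opening: 0.0006
gripper_force: 2.3
```

```bash
python3 go.py .586 .304 .087 -0.14
```

```text
t 16.35 pos [587.3 302.9  87.2] th -0.1401 F [-4.3  1.3  0.5] op 0.6
yaw -0.0001 after-yaw shift mm [-1.4 -0.9  0.2] before-yaw [-1.4 -0.9  0.2] rows 0.0
```

Push a little further until the stop is clear, then withdraw.

Call:
carry_out([
  {"dx": 0.002,"dy": 0,"dz": 0,"yaw": 0,"jaw": 0},
  {"dx": 0.001,"dy": 0,"dz": 0,"yaw": 0,"jaw": 0},
  {"dx": 0,"dy": 0,"dz": 0,"yaw": 0,"jaw": 0},
])

```text
t: 16.73
tool_pos: [0.5879, 0.3029, 0.0869]
orientation: [3.133, -0.219, -0.01]
force: [-15.3, 0.2, 6.4]
opening: 0.0005
gripper_force: 7.8
```

Call:
carry_out([
  {"dx": -0.03,"dy": 0,"dz": 0,"yaw": 0,"jaw": 0},
  {"dx": -0.03,"dy": 0,"dz": 0,"yaw": 0,"jaw": 0},
  {"dx": 0,"dy": 0,"dz": -0.05,"yaw": 0,"jaw": 0},
  {"dx": 0,"dy": 0,"dz": -0.06,"yaw": 0,"jaw": 0},
  {"dx": -0.04,"dy": 0,"dz": -0.03,"yaw": 0,"jaw": 0},
  {"dx": -0.04,"dy": 0,"dz": 0,"yaw": 0,"jaw": 0},
  {"dx": 0,"dy": 0,"dz": 0,"yaw": 0,"jaw": 0},
])

```text
t: 17.6
tool_pos: [0.4512, 0.3228, 0.2289]
orientation: [-3.133, 0.217, -0.003]
force: [0.7, 0.4, 0.0]
opening: 0.0005
gripper_force: 0.0
```

```bash
python3 - <<'E'
from h import *
b=read_camera("scene")
cv2.imwrite("pics/s6.png",cv2.resize(b[150:330,190:430,::-1],(800,600),interpolation=cv2.INTER_CUBIC))
E
```

```text
(no output)
```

View pics/s6.png

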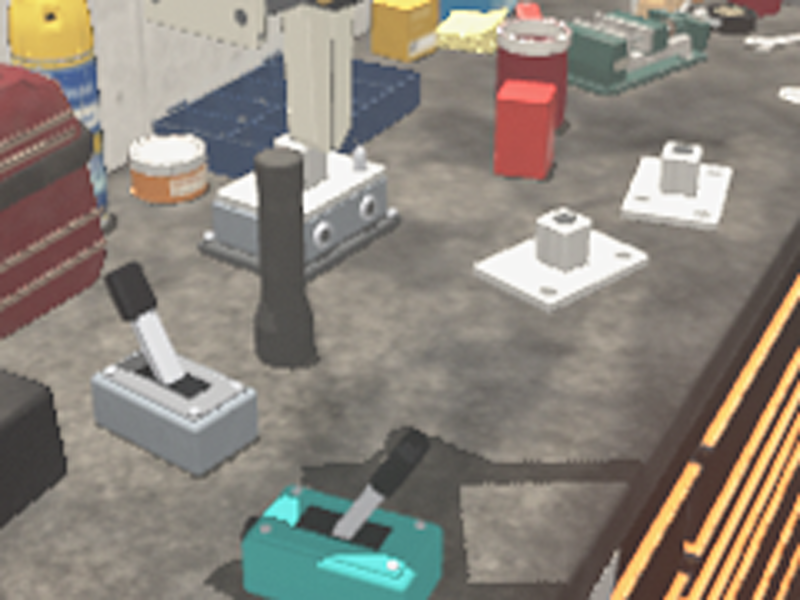

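The lever leans fully to the on side, grip at (132,290). The plate is home on the block, the other two lie flat, and the bystanders are undisturbed. Handing in.

```bash
python3 -c "
from plant import close_job
print(close_job())"
```

```text
the job is handed in; nothing more can be done
None
```

The job is handed in, with no verdict returned: the plate with the middle rear hole is seated home on the block (chosen by sight, the only one tried on), the other two lie flat, the cutout lever was pushed fully off and then fully on, and the mug, torch and carton were not touched.

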